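# Break the locked lid stay and shut the specimen case

## Task

Shut the open black specimen case: press the thumb plate at the knee of its folding lid stay until the stay gives and stays folded, then lower the lid gently until it is flush on the rim and hold it pressed down firmly, with about 20 N, for a second so that its seal seats; then let go. Do not force the lid against the locked stay, do not slam it, and leave the four pyrite lumps around the case where they lie.

Things in the scene. Friction and masses are not known exactly. Their poses are not given: they have to be found in the camera images.
- case: Black open-topped specimen case fixed to the bench, 210 (its x) x 170 (y) x 110 mm high; two lumps lie in it below the rim. Origin: centre of its underside; z up. Lid hinge line: along its x at y = -85, z = 110 mm. The folding stay is outside its +x end; its lower pivot is at x = 114, y = 45, z = 95 mm.
- lid (a joint): Lid angle, rad: 0 = as at the start, open 80 degrees (1.40 rad); 1.40 = fully shut on the rim's seal. It grows as the lid swings to the case's +y side. The hinge is stiff: the lid rests at any angle where it is left. With the stay folded, 3 to 12 N on its outer face 130 mm from the hinge lower it; with the stay locked it will not go down.
- lid_hinge (a point): Middle of the hinge line, level with the case's rim, 18 mm inside the plane of the lid's outer face. Axes: the lid's, which equal the case's when shut: x along the hinge, the lid reaches 174 mm along +y, z out of its outer face. The lid is a black slab 210 x 174 x 15 mm.
- lid_face (a point): Point on the lid's outer face, at the middle of its length, 130 mm from the hinge line, 44 mm from the free edge. Axes as lid_hinge. The face looks to the case's -y side while open, up when shut.
- thumb_plate (a point): Centre of the top of the steel thumb plate on the stay's knee: 44 (along the case's x) x 34 x 5 mm, centre 35 mm beyond the case's +x end face. Its z points out of that face: locked, 41 degrees from up, leaning to the case's +y side. Press along its -z or a little steeper; it swings about the lower pivot. The open lid stands close on its -y side.
- knee (a joint): Fold of the stay's knee, rad: 0 = locked (two 75 mm links, 0.21 past straight, on a stop); 0.21 = straight; about 2.5 with the lid shut. A spring holds it locked: 6 to 18 N at the plate fold it. Let go before about 0.65 it springs back and locks; from about 0.9 (some 32 mm of plate travel) it stays folded.
- lump_a: Loose lump of grey-gold pyrite, 85 x 70 x 55 mm, on the bench on the case's +y side. Origin: centre of its underside. Leave alone.
- lump_b: Loose pyrite lump, 68 x 60 x 45 mm, on the bench on the case's +y side. Origin: centre of its underside. Leave alone.
- lump_c: Loose pyrite lump, 95 x 75 x 60 mm, on the bench behind the lid, on the case's -y side. Origin: centre of its underside. Leave alone.
- lump_d: Loose pyrite lump, 60 x 55 x 42 mm, on the bench beyond the case's +x end. Origin: centre of its underside. Leave alone.

How it is judged:
By the outcome, as a careful person would: the job done as asked, in the order asked, and still so for the second after the job is handed in, with the robot touching nothing.
It also fails if it takes over 64 s, if anything falls off the work surface, if the arm or the gripper's body presses on something with over 40 N, if the wrist force passes 120 N, or if a joint passes its speed limit or range.

## Robot

A 6-joint arm with a two-finger parallel gripper is mounted at the origin on the work surface. World frame = base frame: x ahead of the robot, y to its left, z up, the work surface at z = 0. Lengths are in m, angles in degrees, forces in N, time in s.
With the tool pointing down it reaches from about 0.25 to 0.725 m from the base axis. Payload 9.7 kg.
Tool frame: the origin (TCP) lies midway between the tips of the shut fingers; the grasp point (between the pads) lies 19 mm behind it; z points along the fingers, y is the line along which they close (so a half turn about z gives the same grasp; the last joint's range is limited). The gripper opens to 85 mm and grips with 20 to 120 N. Pads are 22 mm wide; open, the fingers measure 114 mm over their backs; the gripper's body (76 mm by 85 mm) begins 54 mm behind the grasp point. The pads swing forward as they close: fully open they stand 13 mm farther back than shut.
Start: joints at [-76.834, 4.979, 10.078, 95.1, 0, 90], TCP at [0.125, -0.536, 0.231] pointing down, gripper open.
Joint ranges: [-179.16, 179.16], [-48.56, 103.87], [-65.8, 70.77], [-126.05, 130.52], [-82.76, 87.17], [-180, 180]. Speed limits (degrees/s): [127.2, 127.2, 147.25, 180, 180, 180].

## Interface

Orientations are given as a 3x3 rotation matrix whose columns are the frame's x, y, z axes.
In Python, from rig import sensors, viewer, order, models gives the robot as it stands.
- The arm moves only by the tool step_arm, never from a script. Its argument "increments" is one flat list of numbers, 7 for each row, row after row: the opening, from -1 (shut) to 1 (fully open), then the shift along the tool's x, y, z normalised to -1 to 1, where 1 is 0.75 m, then the turn, a rotation vector about the tool's x, y, z normalised to -1 to 1, where 1 is 60 degrees. In form: [fingers, x, y, z, rx, ry, rz, fingers, x, y, z, rx, ry, rz, ...]. A call has 1 to 8 rows; each row shifts and turns the commanded pose from where the row before left it, along the tool's axes as they then stand; what a row does not reach is not made up. A row lasts 1/10 s, in which the tool goes at most 50 mm and 8.59 degrees, less where a joint would pass 70% of its speed; a pose out of reach is approached as far as the arm can. A call with a number of a shift or a turn outside -1 to 1 is refused whole. A call with a gripper value outside its range is refused whole. The fingers move at their own pace and stop on an object; the grip force is fixed at half the most. Time passes only in rows, so rows that do not move let the fingers close. It gives the time, the measured TCP pose, the force, the opening and the grip force at its end, in the units of the state.
- sensors.read_state(): the state, without advancing time (a new reading comes with each control period).
- viewer.camera(name): name is "side" or "top" or "wrist"; returns the picture (384x512x3 uint8, red, green, blue); there is no depth.
- viewer.camera_info(name): a dict with "intrinsics" (3x3 intrinsics, pixels), "dist" ([k1, k2, p1, p2, k3] as OpenCV has them; the pictures are not rectified), "rvec" (rotation vector, rad) and "tvec" (3), from world to camera coordinates, as OpenCV has them. Camera axes: x right, y down, z forward; pixel columns grow to the right and rows downward; lengths in m; the calibration is good to about 2 mm. A picture is of the moment at which its call begins: read the wrist's pose just before it. camera_info takes no time and is no camera call; for the wrist camera it gives the pose at the moment of the call.
- order.close_job(): hands the job in; it is judged then, once.
Trained networks look in the newest picture that a camera, given by its name, has taken for a name from the list of things; names that differ only in an ending like _2 or _b are one class to them, and where a whole thing is asked for, a point or a joint stands for the part that bears it (a point fixed in the world has none). Each returns a list of dicts, best first, with "confidence" (0 to 1); they miss things now and then, are a little off and sometimes report something else, mostly with a low value. They report only what shows in the picture. A call takes as long as a camera call.
- models.spot_in(camera, query): "rect" ([centre column, centre row, width, height] as shares, 0 to 1, of the picture: columns of its width, rows of its height, round what is visible of it).
- models.landmark_of(camera, query): "centre" ([column, row] as shares, 0 to 1, of the picture: columns of its width, rows of its height: a listed point, or the origin of a listed thing).
The state is a dict: "clock": time; "q": joint angles; "qvel": joint speeds; "joint_torque": joint torques, N m; "tool_pos": TCP position; "tcp_rot": TCP orientation; "force": force on the tool from outside, world axes, zero at the start; "wrist_torque": the same for the moment, N m; "gripper_width": finger opening in m; "gripper_force": force on a finger pad.
Only numpy, scipy, OpenCV 4.12 (cv2) and the standard library are available. Lean on these libraries where they do the work, as an engineer would, in place of code of your own. Each camera call takes 0.05 s, during which the arm holds its last target. There are 200 camera calls.

## Working session

There is one attempt and no reset: what is moved stays moved. The work goes in short steps, Python scripts to look and compute and a tool call to move; the robot and the scene stay as the last step left them, time stands still between calls to the robot, and variables do not carry over. Pictures are saved under pics/ and viewed, at most 10 in all, crops included, and the job is handed in when it is done.

Besides the shell and the picture viewer there is one more tool, called by a JSON object that holds its "api" and its "payload". step_arm: Moves the arm, as the interface text tells. Scaled input: -1 to 1 covers 0.75 m each way for a shift and 60 degrees each way for a turn. Its arguments: {"type":"object","properties":{"increments":{"type":"array"}},"required":["increments"]}

```bash
mkdir -p pics
cat > h.py <<'E'
import numpy as np, cv2
from rig import sensors, viewer, order, models
E
python3 - <<'E'
from h import *
s=sensors.read_state(); print(s['clock'],s['tool_pos'],s['tcp_rot'],s['force'])
ims=[]
for c in ['side','top']:
    im=viewer.camera(c); cv2.imwrite(f'pics/{c}0.png',im[:,:,::-1])
    i=viewer.camera_info(c); print(c,i)
    for q in ['case','lid_hinge','lid_face','thumb_plate','lump_a','lump_c','lump_d']:
        r=models.landmark_of(c,q); print(q,[(np.round(np.array(d['centre'])*[512,384],1).tolist(),round(d['confidence'],2)) for d in r[:4]])
print(sensors.read_state()['clock'])
E
```

```text
0.0 [ 0.12522574 -0.5353331   0.23061047] [[ 9.73714489e-01  2.27771830e-01 -2.96226818e-04]
 [ 2.27772023e-01 -9.73713713e-01  1.22927781e-03]
 [-8.44525888e-06 -1.26443779e-03 -9.99999201e-01]] [ 0.53034087  0.31376974 -0.02387245]
side {'intrinsics': array([[429.6542546 ,   0.        , 254.25203379],
       [  0.        , 429.6542546 , 193.21526096],
       [  0.        ,   0.        ,   1.        ]]), 'dist': array([0.0310622, 0.       , 0.       , 0.       , 0.       ]), 'rvec': array([ 2.34728634,  0.38705481, -0.17158212]), 'tvec': array([-0.57423307,  0.00515639,  1.07356794])}
case [([229.0, 229.6], 0.97)]
lid_hinge [([206.5, 228.2], 0.89), ([227.0, 228.5], 0.71)]
lid_face [([196.9, 175.7], 0.86), ([206.0, 226.1], 0.44), ([229.0, 160.7], 0.18)]
thumb_plate [([289.3, 203.8], 0.53)]
lump_a [([163.4, 309.3], 0.91), ([280.7, 187.1], 0.78), ([230.5, 164.7], 0.75), ([340.7, 257.3], 0.67)]
lump_c [([163.4, 309.3], 0.91), ([280.7, 187.1], 0.78), ([230.5, 164.7], 0.75), ([340.7, 257.3], 0.67)]
lump_d [([163.4, 309.3], 0.91), ([280.7, 187.1], 0.78), ([230.5, 164.7], 0.75), ([340.7, 257.3], 0.67)]
top {'intrinsics': array([[484.11379286,   0.        , 258.05107215],
       [  0.        , 484.11379286, 186.52144361],
       [  0.        ,   0.        ,   1.        ]]), 'dist': array([0.01579233, 0.        , 0.        , 0.        , 0.        ]), 'rvec': array([ 2.18568189, -2.16478798,  0.07765267]), 'tvec': array([0.04836945, 0.60266506, 1.17634983])}
case [([258.3, 215.0], 0.8)]
lid_hinge [([291.2, 222.2], 0.89)]
lid_face [([294.4, 220.3], 0.74)]
thumb_plate [([258.6, 156.1], 0.57)]
lump_a [([171.6, 251.3], 0.94), ([254.4, 118.2], 0.77), ([349.1, 236.8], 0.65), ([185.2, 186.2], 0.59)]
lump_c [([171.6, 251.3], 0.94), ([254.4, 118.2], 0.77), ([349.1, 236.8], 0.65), ([185.2, 186.2], 0.59)]
lump_d [([171.6, 251.3], 0.94), ([254.4, 118.2], 0.77), ([349.1, 236.8], 0.65), ([185.2, 186.2], 0.59)]
0.8
```

View pics/side0.png

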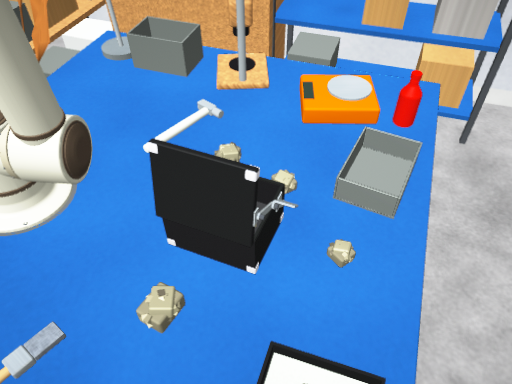

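View pics/top0.png

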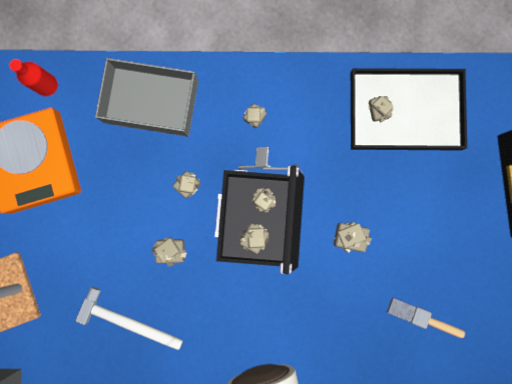

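```bash
cat > fit.py <<'E'
from h import *
from scipy.optimize import least_squares
d2=np.deg2rad
h=np.array([0,-85,110.]);ly=np.array([0,np.cos(d2(80)),np.sin(d2(80))]);lz=np.array([0,-np.sin(d2(80)),np.cos(d2(80))])
L=lambda x,y,z:h+[x,0,0]+y*ly+z*lz
obs=[('side',[0,0,0],(229,229.6),1),('side',h,(206.5,228.2),1),('side',L(0,130,18),(196.9,175.7),1),
('top',[0,0,0],(258.3,215),1),('top',h,(291.2,222.2),1),('top',L(0,130,18),(294.4,220.3),1),
('side',[-105,-85,0],(169,242),1),('side',[105,-85,0],(253,270),1),
('side',L(-105,174,18),(148,147),1),('side',L(105,174,18),(257,175),1),
('top',[105,85,110],(223,171),1),('top',[-105,85,110],(217,262),1)]
def proj(c,P):
    i=INF[c];return cv2.projectPoints(np.array([P],float),i['rvec'],i['tvec'],i['intrinsics'],i['dist'])[0].ravel()
INF={c:viewer.camera_info(c) for c in('side','top')}
def W(p,P):
    c,s=np.cos(p[2]),np.sin(p[2]);P=np.array(P)/1000
    return np.array([p[0]+c*P[0]-s*P[1],p[1]+s*P[0]+c*P[1],P[2]])
f=lambda p:np.ravel([(proj(c,W(p,P))-o) for c,P,o,w in obs])
r=least_squares(f,[0.4,0,0.],loss='soft_l1',f_scale=2)
p=r.x;print(p,np.rad2deg(p[2]));print(np.round(f(p).reshape(-1,2),1).tolist())
n=np.array([0,np.sin(d2(41)),np.cos(d2(41))])
for k in(0,6,12):
    T=np.array([140,45-75*np.cos(d2(41)),95+75*np.sin(d2(41))])+k*n
    print(k,T,W(p,T),proj('side',W(p,T)),proj('top',W(p,T)))
print('face',W(p,L(0,130,18)))
E
python3 fit.py
python3 - <<'E'
import cv2
a=cv2.imread('pics/side0.png')[130:280,130:310];b=cv2.imread('pics/top0.png')[130:280,200:320]
cv2.imwrite('pics/crop.png',cv2.hconcat([cv2.resize(a,None,fx=2.6,fy=2.6,interpolation=3),cv2.resize(b,(312,390),interpolation=3)]))
E
```

```text
[ 0.52208347  0.05631429 -0.06535209] -3.7443991690731657
[[-1.8, 0.6], [-0.6, -2.3], [3.4, 1.0], [-1.3, 4.0], [2.2, -1.1], [0.8, -0.0], [-0.5, 1.8], [2.1, 4.0], [-0.6, -6.0], [-0.6, -3.7], [0.2, -0.8], [-1.3, -0.4]]
0 [140.         -11.60321852 144.20442717] [0.66102686 0.03559306 0.14420443] [285.41032817 208.73113223] [266.08215086 156.14146003]
6 [140.          -7.66686434 148.73268466] [0.66128393 0.03952101 0.14873268] [286.19194857 205.78631317] [264.34002136 155.72131496]
12 [140.          -3.73051017 153.26094214] [0.66154099 0.04344896 0.15326094] [286.97504239 202.83635892] [262.58349862 155.29768455]
face [ 0.51684908 -0.02366688  0.24115068]
```

View pics/crop.png

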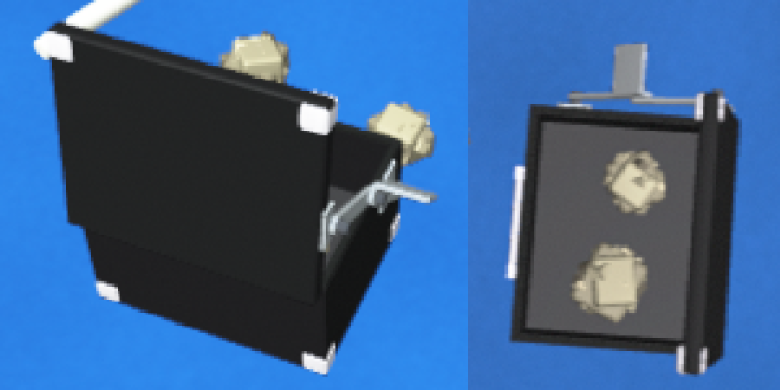

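{"api": "step_arm", "payload": {"increments": [-1,0.037,-0.027,-0.0283,0,0,0,-1,0.037,-0.027,-0.0283,0,0,0,-1,0.037,-0.027,-0.0283,0,0,0,-1,0.037,-0.027,-0.0283,0,0,0,-1,0.037,-0.027,-0.0283,0,0,0,-1,0.037,-0.027,-0.0283,0,0,0,-1,0.037,-0.027,-0.0283,0,0,0,-1,0.037,-0.027,-0.0283,0,0,0]}}

```text
clock: 1.6
tool_pos: [0.3051, -0.326, 0.4022]
tcp_rot: [[0.974, 0.228, 0.0], [0.228, -0.974, -0.0], [0.0, 0.001, -1.0]]
force: [0.7, -0.2, 0.0]
gripper_width: -0.0002
gripper_force: 0.0
```

{"api": "step_arm", "payload": {"increments": [-1,0.037,-0.027,0,0,0,0,-1,0.037,-0.027,0,0,0,0,-1,0.037,-0.027,0,0,0,0,-1,0.037,-0.027,0,0,0,0,-1,0.037,-0.027,0,0,0,0,-1,0.037,-0.027,0,0,0,0,-1,0.037,-0.027,0,0,0,0,-1,0.037,-0.027,0,0,0,0]}}

```text
clock: 2.4
tool_pos: [0.4845, -0.1176, 0.4012]
tcp_rot: [[0.974, 0.228, 0.0], [0.228, -0.974, -0.0], [0.0, 0.0, -1.0]]
force: [0.5, -1.0, -0.1]
gripper_width: 0.0001
gripper_force: 0.0
```

{"api": "step_arm", "payload": {"increments": [-1,0.037,-0.027,0,0,0,0,-1,0.037,-0.027,0,0,0,0,-1,0.037,-0.027,0,0,0,0,-1,0.037,-0.027,0,0,0,0,-1,0.037,-0.027,0,0,0,0,-1,0.037,-0.027,0,0,0,0,-1,0.037,-0.027,0,0,0,0,-1,0.037,-0.027,0,0,0,0]}}

```text
clock: 3.2
tool_pos: [0.6549, 0.0889, 0.3891]
tcp_rot: [[0.974, 0.228, 0.003], [0.228, -0.974, 0.0], [0.003, 0.0, -1.0]]
force: [-2.1, -0.3, 2.4]
gripper_width: -0.0001
gripper_force: 0.0
```

{"api": "step_arm", "payload": {"increments": [-1,0,0,0,0,0,0.14,-1,0,0,0,0,0,0.141,-1,0,0,0,-0.12,0,0,-1,0,0,0,-0.12,0,0,-1,0,0,0,-0.12,0,0,-1,0,0,0,-0.12,0,0,-1,0,0,0,-0.12,0,0,-1,0,0,0,0,0,0]}}

```text
clock: 4.0
tool_pos: [0.6655, -0.0359, 0.3905]
tcp_rot: [[0.986, 0.142, 0.088], [0.167, -0.846, -0.506], [0.003, 0.513, -0.858]]
force: [-0.8, -0.4, -0.4]
gripper_width: -0.0001
gripper_force: 0.0
```

```bash
cat >> h.py <<'E'
from scipy.spatial.transform import Rotation as R, Slerp
YAW=-3.744
def tool(tilt,roll=0,yaw=YAW):  # tool z=(0,-sin t,-cos t) in case frame
    return (R.from_euler('z',yaw,degrees=True)*R.from_matrix(np.diag([1.,-1,-1]))*R.from_euler('x',-tilt,degrees=True)*R.from_euler('z',roll,degrees=True))
def rows(p1,R1,n,p0=None,R0=None):
    s=sensors.read_state()
    if p0 is None: p0,R0=s['tool_pos'],R.from_matrix(s['tcp_rot'])
    p0,p1=np.array(p0),np.array(p1);S=Slerp([0,1],R.concatenate([R0,R1]))
    d=(R0.inv()*R1).as_rotvec(degrees=True)
    print('dist mm',np.linalg.norm(p1-p0)*1000/n,'deg/row',np.linalg.norm(d)/n,'clock',s['clock'],'F',np.round(s['force'],1))
    out=[]
    for k in range(n):
        Rk=S(k/n); t=Rk.inv().apply((p1-p0)/n)/0.75
        print([-1]+np.round(t,4).tolist()+np.round(d/n/60,4).tolist())
E
python3 -c "
from h import *
print(sensors.read_state()['q'])
rows([.667,.105,.30],tool(36),5)"
```

```text
[  9.59284936  26.89448236  50.98910453 113.90089537 -30.87959222
 179.94313837]
dist mm 33.49061092293002 deg/row 2.8670337144265323 clock 4.0 F [-0.8 -0.4 -0.4]
[-1, 0.0066, -0.0441, 0.0018, -0.0171, -0.0251, 0.0369]
[-1, 0.0049, -0.0444, 0.0008, -0.0171, -0.0251, 0.0369]
[-1, 0.0032, -0.0445, -0.0001, -0.0171, -0.0251, 0.0369]
[-1, 0.0015, -0.0446, -0.0009, -0.0171, -0.0251, 0.0369]
[-1, -0.0003, -0.0446, -0.0018, -0.0171, -0.0251, 0.0369]
```

```bash
python3 -c "
from h import *
rows([.668,.1,.32],tool(36,-80),12)"
```

```text
dist mm 12.75848637267014 deg/row 5.784634221793674 clock 4.0 F [-0.8 -0.4 -0.4]
[-1, 0.0028, -0.0168, -0.0009, 0.0013, -0.0133, -0.0955]
[-1, 0.0044, -0.0164, -0.0009, 0.0013, -0.0133, -0.0955]
[-1, 0.006, -0.0159, -0.001, 0.0013, -0.0133, -0.0955]
[-1, 0.0076, -0.0152, -0.001, 0.0013, -0.0133, -0.0955]
[-1, 0.009, -0.0144, -0.0011, 0.0013, -0.0133, -0.0955]
[-1, 0.0104, -0.0134, -0.0012, 0.0013, -0.0133, -0.0955]
[-1, 0.0117, -0.0123, -0.0014, 0.0013, -0.0133, -0.0955]
[-1, 0.0128, -0.0111, -0.0015, 0.0013, -0.0133, -0.0955]
[-1, 0.0138, -0.0097, -0.0017, 0.0013, -0.0133, -0.0955]
[-1, 0.0147, -0.0083, -0.0019, 0.0013, -0.0133, -0.0955]
[-1, 0.0154, -0.0068, -0.0021, 0.0013, -0.0133, -0.0955]
[-1, 0.016, -0.0052, -0.0023, 0.0013, -0.0133, -0.0955]
```

{"api": "step_arm", "payload": {"increments": [-1,0.003,-0.017,-0.001,0.001,-0.013,-0.095,-1,0.0045,-0.016,-0.001,0.001,-0.013,-0.095,-1,0.006,-0.016,-0.001,0.001,-0.013,-0.095,-1,0.0075,-0.015,-0.001,0.001,-0.013,-0.095,-1,0.009,-0.0145,-0.001,0.001,-0.013,-0.095,-1,0.0105,-0.0135,-0.001,0.001,-0.013,-0.095]}}

```text
clock: 4.6
tool_pos: [0.6676, 0.0317, 0.3571]
tcp_rot: [[0.74, 0.673, 0.013], [0.577, -0.624, -0.527], [-0.347, 0.398, -0.85]]
force: [-0.7, 0.8, -0.2]
gripper_width: -0.0003
gripper_force: 0.0
```

{"api": "step_arm", "payload": {"increments": [-1,0.0115,-0.0125,-0.0015,0.001,-0.013,-0.095,-1,0.013,-0.011,-0.0015,0.001,-0.013,-0.095,-1,0.014,-0.0095,-0.0015,0.001,-0.013,-0.095,-1,0.0145,-0.0085,-0.002,0.001,-0.013,-0.095,-1,0.0155,-0.007,-0.002,0.001,-0.013,-0.095,-1,0.016,-0.005,-0.002,0.001,-0.013,-0.095,-1,0,0,0,0,0,0]}}

```text
clock: 5.3
tool_pos: [0.6673, 0.0994, 0.3174]
tcp_rot: [[0.231, 0.972, -0.034], [0.785, -0.207, -0.583], [-0.574, 0.109, -0.811]]
force: [0.2, -0.7, -0.8]
gripper_width: 0.0
gripper_force: 0.0
```

```bash
python3 -c "
from h import *
print(sensors.read_state()['q'],sensors.read_state()['tool_pos'])
T=np.array([.667,.0435,.153])
rows(T-tool(36).apply([0,0,1])*.03,tool(36,-80),6)
im=viewer.camera('wrist');cv2.imwrite('pics/w1.png',im[:,:,::-1])
for q in ['thumb_plate']: print(models.landmark_of('wrist',q),models.landmark_of('side',q))
i=viewer.camera_info('wrist');print((cv2.projectPoints(np.array([[.6615,.0435,.153],[0.667,.0435,.153]]),i['rvec'],i['tvec'],i['intrinsics'],i['dist'])[0]).reshape(-1,2)/[512,384])
"
```

```text
[ 21.43169231  47.13299201  70.76652524 130.39590287 -32.06609682
 130.27330587] [0.66727555 0.09938323 0.31741958]
dist mm 24.214577205980316 deg/row 0.08158139597204085 clock 5.3 F [ 0.2 -0.7 -0.8]
[-1, 0.0112, -0.0014, 0.0302, 0.0006, -0.0008, -0.0009]
[-1, 0.0113, -0.0014, 0.0302, 0.0006, -0.0008, -0.0009]
[-1, 0.0113, -0.0014, 0.0302, 0.0006, -0.0008, -0.0009]
[-1, 0.0113, -0.0013, 0.0302, 0.0006, -0.0008, -0.0009]
[-1, 0.0114, -0.0013, 0.0302, 0.0006, -0.0008, -0.0009]
[-1, 0.0114, -0.0013, 0.0302, 0.0006, -0.0008, -0.0009]
[{'centre': [0.4801, 0.3409], 'confidence': 0.88}] [{'centre': [0.565, 0.5307], 'confidence': 0.53}]
[[0.47784045 0.34410506]
 [0.4870732  0.34103685]]
```

View pics/w1.png

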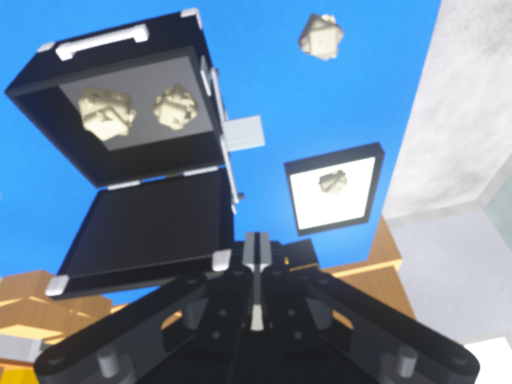

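{"api": "step_arm", "payload": {"increments": [-1,0.0113,-0.0014,0.0302,0,0,0,-1,0.0113,-0.0014,0.0302,0,0,0,-1,0.0113,-0.0014,0.0302,0,0,0,-1,0.0113,-0.0014,0.0302,0,0,0,-1,0.0113,-0.0014,0.0302,0,0,0,-1,0.0113,-0.0014,0.0302,0,0,0,-1,0,0,0,0,0,0]}}

```text
clock: 6.15
tool_pos: [0.669, 0.0583, 0.1793]
tcp_rot: [[0.238, 0.971, -0.032], [0.784, -0.211, -0.584], [-0.574, 0.114, -0.811]]
force: [-0.3, 0.3, 0.1]
gripper_width: 0.0003
gripper_force: 0.0
```

```bash
cat > w.py <<'E'
from h import *
import sys
s=sensors.read_state();print(np.round(s['q'],1),s['tool_pos'],np.round(s['force'],1))
viewer.camera('wrist');i=viewer.camera_info('wrist')
print(models.landmark_of('wrist','thumb_plate'))
print((cv2.projectPoints(np.array([[.6615,.0435,.153],s['tool_pos']]),i['rvec'],i['tvec'],i['intrinsics'],i['dist'])[0]).reshape(-1,2)/[512,384])
# press arc in case frame: start plate, pivot
P=np.array([45,95.]);T=np.array([-3.73,153.26])
from math import *
for t in np.arange(0,.8,.1):
    c,sn=cos(t),sin(t);v=T-P;print(round(t,1),P+[c*v[0]-sn*v[1],sn*v[0]+c*v[1]],end=' ')
E
python3 w.py
```

```text
[ 18.3  33.6  34.1 105.2 -33.  127.1] [0.66899676 0.05834329 0.17925804] [-0.3  0.3  0.1]
[{'centre': [0.4814, 0.5721], 'confidence': 0.87}]
[[0.48011677 0.57419217]
 [0.49984191 0.63265166]]
0.0 [ -3.73 153.26] 0.1 [ -9.30284783 148.10406028] 0.2 [-14.33311955 142.41752234] 0.3 [-18.77055436 136.25720419] 0.4 [-22.57081486 129.68465769] 0.5 [-25.69593012 122.76555356] 0.6 [-28.11467501 115.5690252 ] 0.7 [-29.80288224 108.16697793]
```

{"api": "step_arm", "payload": {"increments": [-1,0,0,0.007,0,0,0,-1,0,0,0.007,0,0,0,-1,0,0,0.007,0,0,0,-1,0,0,0.007,0,0,0,-1,0,0,0.004,0,0,0,-1,0,0,0.004,0,0,0,-1,0,0,0.004,0,0,0,-1,0,0,0.004,0,0,0]}}

```text
clock: 7.05
tool_pos: [0.6685, 0.0405, 0.1541]
tcp_rot: [[0.235, 0.972, -0.029], [0.784, -0.207, -0.585], [-0.574, 0.115, -0.811]]
force: [-1.7, 2.8, 7.8]
gripper_width: -0.0001
gripper_force: 3.6
```

{"api": "step_arm", "payload": {"increments": [-1,0,0,0.004,0,0,0,-1,0,0,0.004,0,0,0,-1,0,0,0.004,0,0,0,-1,0,0,0.004,0,0,0]}}

```text
clock: 7.45
tool_pos: [0.6683, 0.0331, 0.1457]
tcp_rot: [[0.236, 0.971, -0.028], [0.784, -0.207, -0.586], [-0.575, 0.117, -0.81]]
force: [-2.7, -0.2, 12.0]
gripper_width: 0.0001
gripper_force: 4.8
```

{"api": "step_arm", "payload": {"increments": [-1,0,0,0.004,0,0,0,-1,0,0,0.004,0,0,0,-1,0,0,0.004,0,0,0,-1,0,0,0.004,0,0,0]}}

```text
clock: 7.85
tool_pos: [0.6679, 0.0262, 0.1368]
tcp_rot: [[0.236, 0.971, -0.027], [0.784, -0.207, -0.586], [-0.574, 0.117, -0.81]]
force: [-4.1, 1.3, 14.1]
gripper_width: -0.0001
gripper_force: 7.1
```

{"api": "step_arm", "payload": {"increments": [-1,0,0,0.004,0,0,0,-1,0,0,0.004,0,0,0,-1,0,0,0.004,0,0,0,-1,0,0,0.004,0,0,0]}}

```text
clock: 8.25
tool_pos: [0.6676, 0.0205, 0.127]
tcp_rot: [[0.236, 0.972, -0.026], [0.785, -0.206, -0.584], [-0.573, 0.117, -0.812]]
force: [-5.0, 11.0, 14.6]
gripper_width: 0.0002
gripper_force: 8.3
```

{"api": "step_arm", "payload": {"increments": [-1,0,0,0.004,0,0,0,-1,0,0,0.004,0,0,0,-1,0,0,0.004,0,0,0,-1,0,0,0.003,0,0,0]}}

```text
clock: 8.65
tool_pos: [0.6678, 0.0144, 0.118]
tcp_rot: [[0.236, 0.971, -0.025], [0.786, -0.206, -0.583], [-0.572, 0.118, -0.812]]
force: [-1.7, 10.4, 14.6]
gripper_width: 0.0002
gripper_force: 8.2
```

Run:
```python
from h import *
a=viewer.camera('side')
print(sensors.read_state()['force'])
b=viewer.camera('wrist')
cv2.imwrite('pics/p1.png',np.hstack([cv2.resize(a[130:290,130:330],(400,320)),cv2.resize(b,(400,300))[:,:].copy() if 0 else cv2.resize(b,(400,320))])[:,:,::-1])
```

```text
[-1.35492412  9.85059176 13.56329625]
```

View pics/p1.png

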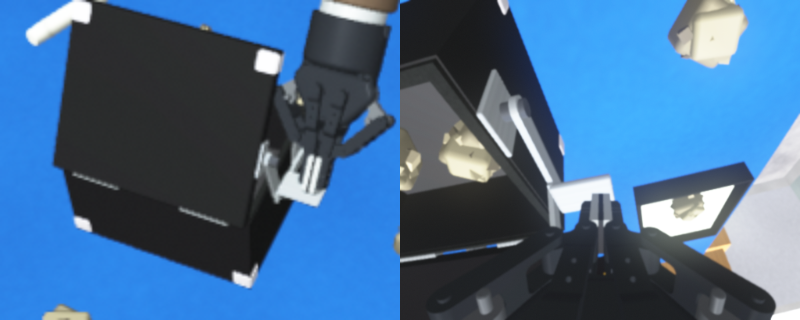

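{"api": "step_arm", "payload": {"increments": [-1,0.0015,-0.0003,0.0022,0,0,0,-1,0.0015,-0.0003,0.0022,0,0,0,-1,0.0015,-0.0003,0.0022,0,0,0,-1,0,0,0,0,0,0]}}

```text
clock: 9.15
tool_pos: [0.6677, 0.0132, 0.1121]
tcp_rot: [[0.236, 0.971, -0.026], [0.784, -0.206, -0.585], [-0.574, 0.118, -0.811]]
force: [-1.6, 4.9, 13.2]
gripper_width: -0.0
gripper_force: 7.0
```

{"api": "step_arm", "payload": {"increments": [-1,0,0,-0.004,0,0,0,-1,0,0,-0.004,0,0,0,-1,0,0,-0.004,0,0,0,-1,0,0,-0.004,0,0,0,-1,0,0,-0.004,0,0,0,-1,0,0,-0.004,0,0,0]}}

```text
clock: 9.75
tool_pos: [0.6675, 0.0235, 0.1239]
tcp_rot: [[0.235, 0.972, -0.03], [0.784, -0.207, -0.585], [-0.574, 0.114, -0.811]]
force: [-0.5, -0.5, 0.3]
gripper_width: -0.0002
gripper_force: 0.0
```

{"api": "step_arm", "payload": {"increments": [-1,0,0,-0.02,0,0,0,-1,0,0,-0.03,0,0,0,-1,0,0,-0.03,0,0,0,-1,0,0,-0.03,0,0,0,-1,0,0,-0.03,0,0,0,-1,0,0,-0.03,0,0,0]}}

```text
clock: 10.35
tool_pos: [0.6712, 0.0985, 0.2281]
tcp_rot: [[0.235, 0.972, -0.029], [0.784, -0.207, -0.585], [-0.574, 0.114, -0.811]]
force: [0.8, 0.7, -0.4]
gripper_width: -0.0003
gripper_force: 0.0
```

Run:
```python
from h import *
a=viewer.camera('side')
print(models.landmark_of('side','thumb_plate'),models.landmark_of('side','lid_face'))
s=sensors.read_state();print(s['force'],s['q'])
b=viewer.camera('wrist');print(models.landmark_of('wrist','thumb_plate'))
cv2.imwrite('pics/p2.png',np.hstack([cv2.resize(a[130:290,130:330],(400,320)),cv2.resize(b,(400,320))])[:,:,::-1])
```

```text
[{'centre': [0.5492, 0.5807], 'confidence': 0.68}] [{'centre': [0.4221, 0.4234], 'confidence': 0.81}, {'centre': [0.3189, 0.8047], 'confidence': 0.54}]
[-0.08790413 -0.39074216  0.01209878] [ 21.31584995  38.51150209  46.57924147 114.4150164  -32.29536347
 130.18748503]
[{'centre': [0.4844, 0.4599], 'confidence': 0.66}]
```

View pics/p2.png

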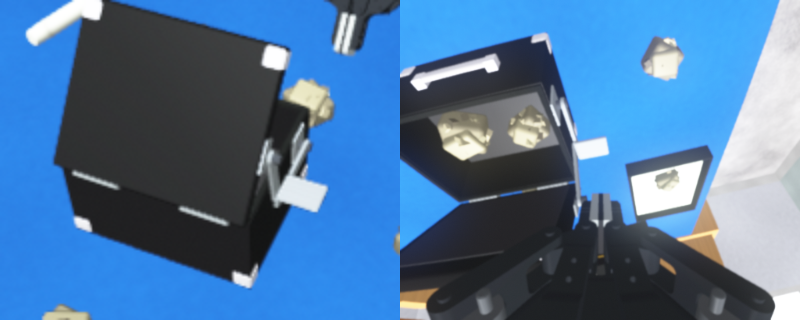

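```bash
cat >> h.py <<'E'
CP=[0.52208,0.05631,np.deg2rad(YAW)]
def W(P):
    c,s=np.cos(CP[2]),np.sin(CP[2]);P=np.array(P)/1000
    return np.array([CP[0]+c*P[0]-s*P[1],CP[1]+s*P[0]+c*P[1],P[2]])
def lidpt(th,x=0,y=130,z=18):
    t=np.deg2rad(th);return W([x,-85+y*np.cos(t)-z*np.sin(t),110+y*np.sin(t)+z*np.cos(t)])
def proj(c,P):
    i=viewer.camera_info(c);return cv2.projectPoints(np.array([P],float),i['rvec'],i['tvec'],i['intrinsics'],i['dist'])[0].ravel()
E
python3 - <<'E'
from h import *
for th in range(52,84,4): print(th,lidpt(th).round(3),proj('side',lidpt(th)).round(1),proj('side',lidpt(th,-105,174)).round(1),proj('side',lidpt(th,105,174)).round(1))
A=[.58,.0,.42];B=[.515,-.15,.36]
rows(A,tool(0,-85),10)
rows(B,tool(-50,-90),9,A,tool(0,-85))
E
```

```text
52 [0.521 0.037 0.224] [216.3 162.8] [172.6 127.2] [273.5 153.8]
56 [0.52  0.029 0.228] [214.2 163.7] [169.3 127.8] [271.4 154.8]
60 [0.52  0.021 0.232] [212. 165.] [165.9 128.8] [269.2 156.2]
64 [0.519 0.012 0.235] [209.8 166.7] [162.4 130.3] [266.9 158.2]
68 [0.519 0.003 0.237] [207.5 168.7] [158.7 132.2] [264.4 160.7]
72 [ 0.518 -0.006  0.239] [205.1 171. ] [155.  134.7] [261.8 163.7]
76 [ 0.517 -0.015  0.24 ] [202.7 173.7] [151.2 137.6] [259.2 167.2]
80 [ 0.517 -0.024  0.241] [200.3 176.7] [147.4 141. ] [256.4 171.3]
dist mm 23.547678611615932 deg/row 3.6246648680258957 clock 10.6 F [ 0.6 -0.4  0.3]
[-1, -0.0279, -0.0062, -0.013, 0.0088, 0.0591, -0.0087]
[-1, -0.027, -0.0066, -0.0146, 0.0088, 0.0591, -0.0087]
[-1, -0.026, -0.007, -0.0162, 0.0088, 0.0591, -0.0087]
[-1, -0.0249, -0.0074, -0.0177, 0.0088, 0.0591, -0.0087]
[-1, -0.0237, -0.0077, -0.0191, 0.0088, 0.0591, -0.0087]
[-1, -0.0224, -0.0081, -0.0205, 0.0088, 0.0591, -0.0087]
[-1, -0.021, -0.0085, -0.0218, 0.0088, 0.0591, -0.0087]
[-1, -0.0195, -0.0089, -0.0229, 0.0088, 0.0591, -0.0087]
[-1, -0.018, -0.0093, -0.024, 0.0088, 0.0591, -0.0087]
[-1, -0.0164, -0.0097, -0.025, 0.0088, 0.0591, -0.0087]
dist mm 19.348971963631108 deg/row 5.581486978190343 clock 10.6 F [ 0.6 -0.4  0.3]
[-1, -0.0234, -0.0061, 0.0089, 0.004, 0.0925, -0.0087]
[-1, -0.0241, -0.0063, 0.0066, 0.004, 0.0925, -0.0087]
[-1, -0.0246, -0.0065, 0.0043, 0.004, 0.0925, -0.0087]
[-1, -0.0248, -0.0067, 0.0019, 0.004, 0.0925, -0.0087]
[-1, -0.0248, -0.007, -0.0005, 0.004, 0.0925, -0.0087]
[-1, -0.0246, -0.0072, -0.0028, 0.004, 0.0925, -0.0087]
[-1, -0.0242, -0.0074, -0.0052, 0.004, 0.0925, -0.0087]
[-1, -0.0235, -0.0077, -0.0075, 0.004, 0.0925, -0.0087]
[-1, -0.0226, -0.0079, -0.0097, 0.004, 0.0925, -0.0087]
```

{"api": "step_arm", "payload": {"increments": [-1,-0.028,-0.006,-0.013,0.009,0.059,-0.009,-1,-0.027,-0.007,-0.0145,0.009,0.059,-0.009,-1,-0.026,-0.007,-0.016,0.009,0.059,-0.009,-1,-0.025,-0.0075,-0.018,0.009,0.059,-0.009,-1,-0.0235,-0.008,-0.019,0.009,0.059,-0.009,-1,-0.0225,-0.008,-0.0205,0.009,0.059,-0.009,-1,-0.021,-0.0085,-0.022,0.009,0.059,-0.009,-1,-0.0195,-0.009,-0.023,0.009,0.059,-0.009]}}

```text
clock: 11.4
tool_pos: [0.5971, 0.0186, 0.3827]
tcp_rot: [[0.168, 0.986, -0.004], [0.978, -0.167, -0.123], [-0.122, 0.017, -0.992]]
force: [-0.8, -0.6, -0.3]
gripper_width: 0.0
gripper_force: 0.0
```

{"api": "step_arm", "payload": {"increments": [-1,-0.018,-0.009,-0.024,0.009,0.059,-0.009,-1,-0.0165,-0.0095,-0.025,0.009,0.059,-0.009,-1,-0.0235,-0.006,0.009,0.004,0.0925,-0.009,-1,-0.024,-0.0065,0.0065,0.004,0.0925,-0.009,-1,-0.0245,-0.0065,0.0045,0.004,0.0925,-0.009,-1,-0.025,-0.0065,0.002,0.004,0.0925,-0.009]}}

```text
clock: 12.0
tool_pos: [0.5507, -0.068, 0.394]
tcp_rot: [[0.106, 0.994, 0.033], [0.919, -0.111, 0.379], [0.381, -0.01, -0.925]]
force: [0.3, -0.5, -0.8]
gripper_width: -0.0002
gripper_force: 0.0
```

{"api": "step_arm", "payload": {"increments": [-1,-0.025,-0.007,0,0.004,0.0925,-0.009,-1,-0.0245,-0.007,-0.003,0.004,0.0925,-0.009,-1,-0.024,-0.0075,-0.005,0.004,0.0925,-0.009,-1,-0.0235,-0.0075,-0.0075,0.004,0.0925,-0.009,-1,-0.0225,-0.008,-0.0095,0.004,0.0925,-0.009,-1,0,0,0,0,0,0]}}

```text
clock: 12.6
tool_pos: [0.5141, -0.1451, 0.3439]
tcp_rot: [[0.048, 0.997, 0.058], [0.645, -0.076, 0.761], [0.763, 0.001, -0.646]]
force: [-0.0, 0.0, -1.0]
gripper_width: 0.0001
gripper_force: 0.0
```

Run:
```python
from h import *
s=sensors.read_state();print(s['q'])
for c in('side','top','wrist'):
    im=viewer.camera(c)
    print(c,[(np.round(np.array(d['centre'])*[512,384],1),round(d['confidence'],2)) for d in models.landmark_of(c,'lid_face')])
    for th in(48,52,56): print(th,proj(c,lidpt(th)).round(1))
    if c=='wrist': cv2.imwrite('pics/w2.png',im[:,:,::-1])
th=52
T=lidpt(th);Rt=tool(-50,-90)
rows(T-Rt.apply([0,0,1])*.03,Rt,6)
```

```text
[-36.0393477   25.89633698  34.45482302 130.32552206  40.50394949
  46.27111316]
side [(array([216.5, 163.9]), 0.87), (array([164.5, 309.8]), 0.54)]
48 [218.2 162.2]
52 [216.3 162.8]
56 [214.2 163.7]
top [(array([263.1, 221.3]), 0.98)]
48 [261.2 217.9]
52 [265.  218.2]
56 [268.9 218.4]
wrist [(array([253.3, 153.5]), 0.64), (array([252.3, 233.3]), 0.35)]
48 [250.5 151.6]
52 [250.4 153.6]
56 [250.3 156.2]
dist mm 31.582370812191346 deg/row 0.17216457018218748 clock 12.9 F [-0.1  0.2 -0. ]
[-1, 0.0043, -0.0017, 0.0419, 0.0017, 0.0021, 0.0009]
[-1, 0.0042, -0.0017, 0.0419, 0.0017, 0.0021, 0.0009]
[-1, 0.0041, -0.0016, 0.0419, 0.0017, 0.0021, 0.0009]
[-1, 0.004, -0.0015, 0.0419, 0.0017, 0.0021, 0.0009]
[-1, 0.0039, -0.0015, 0.0419, 0.0017, 0.0021, 0.0009]
[-1, 0.0038, -0.0014, 0.0419, 0.0017, 0.0021, 0.0009]
```

View pics/w2.png

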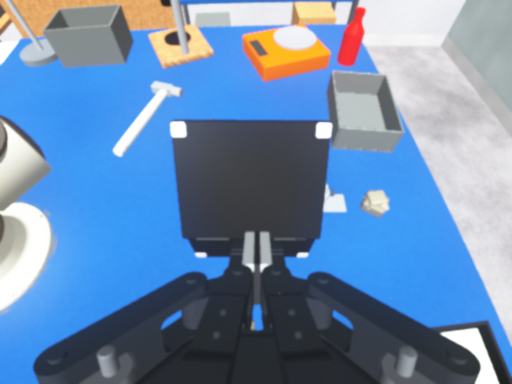

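Run:
```python
from h import *
T=lidpt(51);Rt=tool(-42,-90)
rows(T-Rt.apply([0,0,1])*.025,Rt,7)
```

```text
dist mm 28.19039819603572 deg/row 1.0390480765551637 clock 12.9 F [-0.1  0.2 -0. ]
[-1, 0.0045, -0.0015, 0.0373, 0.0015, -0.0172, 0.0007]
[-1, 0.0051, -0.0015, 0.0372, 0.0015, -0.0172, 0.0007]
[-1, 0.0058, -0.0014, 0.0371, 0.0015, -0.0172, 0.0007]
[-1, 0.0065, -0.0013, 0.037, 0.0015, -0.0172, 0.0007]
[-1, 0.0071, -0.0013, 0.0369, 0.0015, -0.0172, 0.0007]
[-1, 0.0078, -0.0012, 0.0367, 0.0015, -0.0172, 0.0007]
[-1, 0.0085, -0.0012, 0.0366, 0.0015, -0.0172, 0.0007]
```

{"api": "step_arm", "payload": {"increments": [-1,0.0045,-0.0015,0.037,0.0015,-0.017,0,-1,0.005,-0.0015,0.037,0.0015,-0.017,0,-1,0.006,-0.0015,0.037,0.0015,-0.017,0,-1,0.0065,-0.0015,0.037,0.0015,-0.017,0,-1,0.007,-0.0015,0.037,0.0015,-0.017,0,-1,0.008,-0.001,0.037,0.0015,-0.017,0,-1,0.0085,-0.001,0.037,0.0015,-0.017,0,-1,0,0,0,0,0,0]}}

```text
clock: 13.7
tool_pos: [0.5189, 0.0253, 0.2401]
tcp_rot: [[0.042, 0.998, 0.041], [0.74, -0.059, 0.67], [0.671, 0.002, -0.741]]
force: [0.5, -0.2, 0.2]
gripper_width: -0.0001
gripper_force: 0.0
```

```bash
cat > arc.py <<'E'
from h import *
import sys
s=sensors.read_state();print(np.round(s['q'],1),s['tool_pos'])
# arc: lid 51 -> 0, tilt -42 -> 0, speed ~1.7deg/row ; first approach 25mm
th0,th1,n,dep=float(sys.argv[1]),float(sys.argv[2]),int(sys.argv[3]),float(sys.argv[4])
f=float(sys.argv[5]) # tilt/th ratio
p0,R0=s['tool_pos'],R.from_matrix(s['tcp_rot'])
for k in range(1,n+1):
    th=th0+(th1-th0)*k/n
    p1=lidpt(th,0,130,18-dep);R1=tool(-th*f,-90)
    t=R0.inv().apply(p1-p0)/.75;d=(R0.inv()*R1).as_rotvec(degrees=True)/60
    print([-1]+np.round(t,4).tolist()+np.round(d,4).tolist())
    p0,R0=p1,R1
E
python3 arc.py 51 3 32 0 0.82
```

```text
[-18.1   6.2   3.9 100.4  40.5  70.5] [0.51894488 0.02526753 0.24013399]
[-1, -0.0008, 0.0015, 0.0345, -0.0022, -0.0264, 0.006]
[-1, 0.0013, 0.0, 0.0044, 0.0, -0.0205, 0.0]
[-1, 0.0012, -0.0, 0.0044, -0.0, -0.0205, -0.0]
[-1, 0.0012, -0.0, 0.0044, 0.0, -0.0205, -0.0]
[-1, 0.0012, 0.0, 0.0044, 0.0, -0.0205, 0.0]
[-1, 0.0012, 0.0, 0.0044, -0.0, -0.0205, -0.0]
[-1, 0.0012, -0.0, 0.0044, 0.0, -0.0205, 0.0]
[-1, 0.0011, 0.0, 0.0044, 0.0, -0.0205, -0.0]
[-1, 0.0011, -0.0, 0.0044, -0.0, -0.0205, 0.0]
[-1, 0.0011, 0.0, 0.0044, 0.0, -0.0205, -0.0]
[-1, 0.0011, -0.0, 0.0045, -0.0, -0.0205, -0.0]
[-1, 0.0011, -0.0, 0.0045, 0.0, -0.0205, 0.0]
[-1, 0.001, 0.0, 0.0045, 0.0, -0.0205, -0.0]
[-1, 0.001, 0.0, 0.0045, -0.0, -0.0205, 0.0]
[-1, 0.001, 0.0, 0.0045, 0.0, -0.0205, -0.0]
[-1, 0.001, 0.0, 0.0045, -0.0, -0.0205, 0.0]
[-1, 0.001, -0.0, 0.0045, 0.0, -0.0205, -0.0]
[-1, 0.0009, -0.0, 0.0045, -0.0, -0.0205, 0.0]
[-1, 0.0009, 0.0, 0.0045, -0.0, -0.0205, 0.0]
[-1, 0.0009, -0.0, 0.0045, 0.0, -0.0205, 0.0]
[-1, 0.0009, 0.0, 0.0045, 0.0, -0.0205, -0.0]
[-1, 0.0008, -0.0, 0.0045, 0.0, -0.0205, -0.0]
[-1, 0.0008, 0.0, 0.0045, -0.0, -0.0205, 0.0]
[-1, 0.0008, 0.0, 0.0045, 0.0, -0.0205, -0.0]
[-1, 0.0008, -0.0, 0.0045, -0.0, -0.0205, 0.0]
[-1, 0.0008, 0.0, 0.0045, 0.0, -0.0205, 0.0]
[-1, 0.0007, 0.0, 0.0045, 0.0, -0.0205, -0.0]
[-1, 0.0007, 0.0, 0.0045, 0.0, -0.0205, 0.0]
[-1, 0.0007, -0.0, 0.0045, -0.0, -0.0205, -0.0]
[-1, 0.0007, 0.0, 0.0045, 0.0, -0.0205, 0.0]
[-1, 0.0007, 0.0, 0.0045, 0.0, -0.0205, 0.0]
[-1, 0.0006, 0.0, 0.0045, -0.0, -0.0205, 0.0]
```

{"api": "step_arm", "payload": {"increments": [-1,0,0,0.008,0,0,0,-1,0,0,0.008,0,0,0,-1,0,0,0.008,0,0,0,-1,0,0,0.004,0,0,0,-1,0,0,0.004,0,0,0]}}

```text
clock: 14.2
tool_pos: [0.521, 0.0381, 0.2228]
tcp_rot: [[0.046, 0.998, 0.045], [0.738, -0.064, 0.671], [0.673, 0.002, -0.74]]
force: [-0.8, -2.3, 7.5]
gripper_width: 0.0002
gripper_force: 3.2
```

{"api": "step_arm", "payload": {"increments": [-1,0.001,0,0.0044,0,-0.0205,0,-1,0.001,0,0.0044,0,-0.0205,0,-1,0.001,0,0.0044,0,-0.0205,0,-1,0.001,0,0.0044,0,-0.0205,0]}}

```text
clock: 14.6
tool_pos: [0.5218, 0.0488, 0.215]
tcp_rot: [[0.05, 0.998, 0.041], [0.794, -0.064, 0.605], [0.606, 0.003, -0.795]]
force: [-2.0, -2.0, 7.1]
gripper_width: 0.0001
gripper_force: 3.0
```

{"api": "step_arm", "payload": {"increments": [-1,0.001,0,0.0044,0,-0.0205,0,-1,0.001,0,0.0044,0,-0.0205,0,-1,0.001,0,0.0044,0,-0.0205,0,-1,0.001,0,0.0044,0,-0.0205,0]}}

```text
clock: 15.0
tool_pos: [0.5225, 0.0591, 0.2062]
tcp_rot: [[0.052, 0.998, 0.037], [0.843, -0.064, 0.535], [0.536, 0.003, -0.844]]
force: [-0.7, -0.8, 6.8]
gripper_width: -0.0001
gripper_force: 2.8
```

{"api": "step_arm", "payload": {"increments": [-1,0.001,0,0.0045,0,-0.0205,0,-1,0.001,0,0.0045,0,-0.0205,0,-1,0.001,0,0.0045,0,-0.0205,0,-1,0.001,0,0.0045,0,-0.0205,0,-1,0.001,0,0.0045,0,-0.0205,0,-1,0.001,0,0.0045,0,-0.0205,0,-1,0.001,0,0.0045,0,-0.0205,0,-1,0.001,0,0.0045,0,-0.0205,0]}}

```text
clock: 15.8
tool_pos: [0.5237, 0.0772, 0.1851]
tcp_rot: [[0.058, 0.998, 0.027], [0.922, -0.064, 0.383], [0.384, 0.003, -0.923]]
force: [-0.3, 1.4, 5.5]
gripper_width: 0.0003
gripper_force: 2.4
```

Run:
```python
from h import *
s=sensors.read_state();p=s['tool_pos'];h=W([0,-85,110])
c,si=np.cos(CP[2]),np.sin(CP[2]);d=p-h
x=c*d[0]+si*d[1];y=-si*d[0]+c*d[1];r=np.hypot(y,d[2]);a=np.rad2deg(np.arctan2(d[2],y)-np.arcsin(18/r))
print(x,y,d[2],'dist',np.sqrt(r*r-.018**2),'lid',a)
viewer.camera('side');print(np.array(models.landmark_of('side','lid_face')[0]['centre'])*[512,384],proj('side',lidpt(a)))
rows(lidpt(0,0,130,18+4),tool(0,-90),20)
```

```text
0.0002819194113126743 0.1059334879305118 0.07507213104213988 dist 0.12858354764250407 lid nan
[224.6144 164.5824] [nan nan]
dist mm 2.894314195680887 deg/row 1.1284807806573725 clock 15.9 F [1.1 0.6 2.6]
[-1, 0.0001, -0.0, 0.0039, 0.0001, -0.0188, 0.0001]
[-1, 0.0002, -0.0, 0.0039, 0.0001, -0.0188, 0.0001]
[-1, 0.0003, -0.0, 0.0038, 0.0001, -0.0188, 0.0001]
[-1, 0.0003, -0.0, 0.0038, 0.0001, -0.0188, 0.0001]
[-1, 0.0004, -0.0, 0.0038, 0.0001, -0.0188, 0.0001]
[-1, 0.0005, -0.0, 0.0038, 0.0001, -0.0188, 0.0001]
[-1, 0.0006, -0.0, 0.0038, 0.0001, -0.0188, 0.0001]
[-1, 0.0007, -0.0, 0.0038, 0.0001, -0.0188, 0.0001]
[-1, 0.0007, -0.0, 0.0038, 0.0001, -0.0188, 0.0001]
[-1, 0.0008, -0.0, 0.0038, 0.0001, -0.0188, 0.0001]
[-1, 0.0009, -0.0, 0.0038, 0.0001, -0.0188, 0.0001]
[-1, 0.0009, -0.0, 0.0037, 0.0001, -0.0188, 0.0001]
[-1, 0.001, -0.0, 0.0037, 0.0001, -0.0188, 0.0001]
[-1, 0.0011, -0.0, 0.0037, 0.0001, -0.0188, 0.0001]
[-1, 0.0012, -0.0, 0.0037, 0.0001, -0.0188, 0.0001]
[-1, 0.0012, -0.0, 0.0037, 0.0001, -0.0188, 0.0001]
[-1, 0.0013, -0.0, 0.0036, 0.0001, -0.0188, 0.0001]
[-1, 0.0014, -0.0, 0.0036, 0.0001, -0.0188, 0.0001]
[-1, 0.0015, -0.0, 0.0036, 0.0001, -0.0188, 0.0001]
[-1, 0.0015, -0.0, 0.0035, 0.0001, -0.0188, 0.0001]<stdin>:4: RuntimeWarning: invalid value encountered in arcsin
```

{"api": "step_arm", "payload": {"increments": [-1,0.0002,0,0.0039,0,-0.019,0,-1,0.0002,0,0.0039,0,-0.019,0,-1,0.0003,0,0.0038,0,-0.019,0,-1,0.0004,0,0.0038,0,-0.019,0,-1,0.0005,0,0.0038,0,-0.019,0,-1,0.0006,0,0.0038,0,-0.019,0,-1,0.0006,0,0.0038,0,-0.019,0,-1,0.0007,0,0.0038,0,-0.019,0]}}

```text
clock: 16.7
tool_pos: [0.5242, 0.0868, 0.1634]
tcp_rot: [[0.061, 0.998, 0.017], [0.971, -0.064, 0.231], [0.232, 0.002, -0.973]]
force: [0.5, 1.3, 4.6]
gripper_width: 0.0002
gripper_force: 2.0
```

{"api": "step_arm", "payload": {"increments": [-1,0.0007,0,0.003,0,-0.019,0,-1,0.0007,0,0.003,0,-0.019,0,-1,0.0007,0,0.003,0,-0.019,0,-1,0.0007,0,0.003,0,-0.019,0,-1,0.0007,0,0.003,0,-0.019,0,-1,0.0007,0,0.003,0,-0.019,0,-1,0.0007,0,0.002,0,-0.019,0,-1,0.0007,0,0.002,0,-0.019,0]}}

```text
clock: 17.5
tool_pos: [0.524, 0.0936, 0.1472]
tcp_rot: [[0.063, 0.998, 0.005], [0.995, -0.063, 0.073], [0.073, 0.0, -0.997]]
force: [0.6, -3.0, 1.7]
gripper_width: 0.0005
gripper_force: 1.3
```

{"api": "step_arm", "payload": {"increments": [-1,0.0004,0,0.002,0,-0.015,0,-1,0.0004,0,0.002,0,-0.015,0,-1,0.0004,0,0.002,0,-0.015,0,-1,0.0004,0,0.002,0,-0.015,0,-1,0.0003,0,0.002,0,0,0,-1,0.0003,0,0.002,0,0,0,-1,0.0002,0,0.002,0,0,0,-1,0.0002,0,0.002,0,0,0]}}

```text
clock: 18.3
tool_pos: [0.5244, 0.0963, 0.1356]
tcp_rot: [[0.063, 0.998, 0.002], [0.998, -0.063, 0.013], [0.013, 0.001, -1.0]]
force: [-1.4, 1.2, 2.3]
gripper_width: -0.0003
gripper_force: 1.3
```

{"api": "step_arm", "payload": {"increments": [-1,0.0001,0,0.0013,0,0,0,-1,0.0001,0,0.0013,0,0,0,-1,0,0,0.0013,0,0,0,-1,0,0,0.0013,0,0,0]}}

```text
clock: 18.7
tool_pos: [0.5246, 0.0963, 0.1317]
tcp_rot: [[0.063, 0.998, 0.002], [0.998, -0.063, 0.013], [0.013, 0.001, -1.0]]
force: [0.3, 3.0, 2.7]
gripper_width: -0.0002
gripper_force: 1.3
```

{"api": "step_arm", "payload": {"increments": [-1,0,0,0.001,0,0,0,-1,0,0,0.001,0,0,0,-1,0,0,0.001,0,0,0]}}

```text
clock: 19.0
tool_pos: [0.5246, 0.0963, 0.1295]
tcp_rot: [[0.063, 0.998, 0.002], [0.998, -0.063, 0.012], [0.012, 0.001, -1.0]]
force: [0.6, 1.9, 2.1]
gripper_width: 0.0002
gripper_force: 1.3
```

{"api": "step_arm", "payload": {"increments": [-1,0,0,0.001,0,0,0,-1,0,0,0.001,0,0,0]}}

```text
clock: 19.2
tool_pos: [0.5246, 0.0963, 0.128]
tcp_rot: [[0.063, 0.998, 0.002], [0.998, -0.063, 0.012], [0.013, 0.001, -1.0]]
force: [0.1, 1.8, 8.9]
gripper_width: 0.0001
gripper_force: 5.1
```

Contact with the seal; press in small steps.

{"api": "step_arm", "payload": {"increments": [-1,0,0,0.0007,0,0,0,-1,0,0,0,0,0,0]}}

```text
clock: 19.4
tool_pos: [0.5246, 0.0963, 0.128]
tcp_rot: [[0.063, 0.998, 0.003], [0.998, -0.063, 0.012], [0.013, 0.002, -1.0]]
force: [-1.2, 1.2, 7.4]
gripper_width: 0.0001
gripper_force: 3.4
```

{"api": "step_arm", "payload": {"increments": [-1,0,0,0.0008,0,0,0,-1,0,0,0,0,0,0]}}

```text
clock: 19.6
tool_pos: [0.5246, 0.0963, 0.128]
tcp_rot: [[0.063, 0.998, 0.003], [0.998, -0.063, 0.013], [0.013, 0.002, -1.0]]
force: [-2.1, 1.1, 10.4]
gripper_width: -0.0
gripper_force: 5.3
```

{"api": "step_arm", "payload": {"increments": [-1,0,0,0.0008,0,0,0,-1,0,0,0,0,0,0]}}

```text
clock: 19.8
tool_pos: [0.5246, 0.0963, 0.128]
tcp_rot: [[0.063, 0.998, 0.004], [0.998, -0.063, 0.013], [0.013, 0.003, -1.0]]
force: [-4.5, 2.1, 15.4]
gripper_width: -0.0001
gripper_force: 7.3
```

{"api": "step_arm", "payload": {"increments": [-1,0,0,0.0008,0,0,0,-1,0,0,0,0,0,0,-1,0,0,0,0,0,0]}}

```text
clock: 20.1
tool_pos: [0.5247, 0.0963, 0.1279]
tcp_rot: [[0.063, 0.998, 0.004], [0.998, -0.063, 0.013], [0.013, 0.003, -1.0]]
force: [-4.7, 0.9, 18.7]
gripper_width: 0.0004
gripper_force: 9.2
```

{"api": "step_arm", "payload": {"increments": [-1,0,0,0.0004,0,0,0,-1,0,0,0,0,0,0,-1,0,0,0,0,0,0,-1,0,0,0,0,0,0,-1,0,0,0,0,0,0,-1,0,0,0,0,0,0,-1,0,0,0,0,0,0,-1,0,0,0,0,0,0]}}

```text
clock: 20.9
tool_pos: [0.5247, 0.0963, 0.1279]
tcp_rot: [[0.063, 0.998, 0.004], [0.998, -0.063, 0.013], [0.013, 0.004, -1.0]]
force: [-6.5, 0.6, 20.3]
gripper_width: 0.0003
gripper_force: 10.2
```

{"api": "step_arm", "payload": {"increments": [-1,0,0,0,0,0,0,-1,0,0,0,0,0,0,-1,0,0,0,0,0,0,-1,0,0,0,0,0,0,-1,0,0,0,0,0,0,-1,0,0,0,0,0,0]}}

```text
clock: 21.5
tool_pos: [0.5247, 0.0964, 0.1279]
tcp_rot: [[0.063, 0.998, 0.004], [0.998, -0.063, 0.013], [0.013, 0.004, -1.0]]
force: [-7.2, 1.6, 20.5]
gripper_width: -0.0003
gripper_force: 10.2
```

{"api": "step_arm", "payload": {"increments": [-1,0,0,-0.002,0,0,0,-1,0,0,-0.002,0,0,0,-1,0,0,-0.004,0,0,0,-1,0,0,-0.02,0,0,0,-1,0,0,-0.04,0,0,0,-1,0,0,-0.04,0,0,0,-1,0,0,-0.04,0,0,0,-1,0,0,-0.04,0,0,0]}}

```text
clock: 22.3
tool_pos: [0.524, 0.0944, 0.2684]
tcp_rot: [[0.063, 0.998, 0.002], [0.998, -0.063, 0.012], [0.012, 0.002, -1.0]]
force: [1.0, 1.0, -0.6]
gripper_width: 0.0002
gripper_force: 0.0
```

Run:
```python
from h import *
a=viewer.camera('side');print(np.array(models.landmark_of('side','lid_face')[0]['centre'])*[512,384],proj('side',lidpt(0)))
b=viewer.camera('wrist')
cv2.imwrite('pics/f.png',np.hstack([cv2.resize(a[120:340,130:380],(450,396)),cv2.resize(b,(350,396))])[:,:,::-1])
for c in('side','top'):
    if c=='top': viewer.camera(c)
    print(c,[np.round(np.array(d['centre'])*[512,384],1).tolist() for d in models.landmark_of(c,'lump_a')])
```

```text
[231.7824 181.2864] [232.76458509 177.43229975]
side [[339.5, 256.8], [165.4, 308.6], [227.7, 165.4], [281.4, 184.7]]
top [[348.9, 236.4], [255.5, 118.0], [169.5, 248.6], [289.6, 223.0]]
```

View pics/f.png

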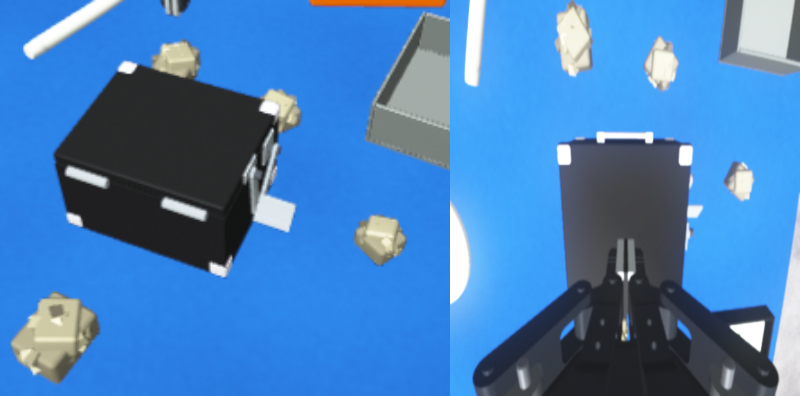

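The lid is shut flush, the stay is folded and the lumps have not moved. The robot is clear of everything, so I'm handing in.

```bash
python3 -c "
from h import *
print(order.close_job())"
```

```text
the job is handed in; nothing more can be done
None
```

The stay is folded, the lid was lowered gently and looks flush on the rim, and it was held at about 20 N for over a second before release; the lumps lie where they were, and I handed the job in (no verdict was returned).

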